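# Sort the stray canister and winder crank

## Robot

A 6-joint arm with a two-finger parallel gripper is mounted at the origin on the work surface. World frame = base frame: x ahead of the robot, y to its left, z up, the work surface at z = 0. Lengths are in m, angles in rad, forces in N, time in s.
With the tool pointing down it reaches from about 0.35 to 0.85 m from the base axis. Payload 8.1 kg.
Tool frame: the origin (TCP) lies at the very end of the fingers, on their centre line; the grasp point (between the pads) lies 19 mm behind it; z points along the fingers, x is the direction in which the jaws open and shut, and the axes are right-handed (so a half turn about z gives the same grasp; the last joint's range is limited). The gripper opens to 93 mm and grips with 3 to 60 N. Pads are 15 mm wide; open, the fingers measure 128 mm over their backs; the gripper's body (75 mm by 188 mm) begins 65 mm behind the grasp point.
Start: joints at [1.132, 0.13, 1.488, -0, 1.523, -0.085], TCP at [0.208, 0.563, 0.219] pointing down, gripper open.
Joint ranges: [-2.96, 2.96], [-0.89, 2.26], [0.02, 2.5], [-1.34, 4.48], [0, 2.73], [-2.66, 2.66]. Speed limits (rad/s): [2.39, 2.39, 2.79, 3.14, 3.14, 3.14].

## Interface

Orientations are given as a rotation vector (axis times angle).
In Python, from plant import robot gives the robot as it stands. The module is installed in compiled form; this text tells all that it offers.
- The arm moves only by the tool jog_arm, never from a script. Its argument "commands" is one flat list of numbers, 5 for each row, row after row: the gripper's target within -1 to 1 (shut at 1, half-way at 0, fully open at -1), then the shift along the tool's x, y, z in m, then the turn about the tool's z in degrees. A call has 1 to 20 rows; each row shifts and turns the commanded pose from where the row before left it, along the tool's axes as they then stand; what a row does not reach is not made up. A row lasts 1/12 s, in which the tool goes at most 41.7 mm and 7.16 degrees, less where a joint would pass 70% of its speed; a pose out of reach is approached as far as the arm can. A call is refused whole if a number of a shift passes 0.0417 or a number of a turn 7.16, either way. A call with a gripper value outside its range is refused whole. The fingers move at their own pace and stop on an object; "grip_force" is the grip in N (left out, the last holds). Time passes only in rows, so rows that do not move let the fingers close. It gives the time, the measured TCP pose, the force and the opening at its end, in the units of the state.
- robot.read_state(): the state, without advancing time (a new reading comes with each control period).
- robot.read_camera(name): name is "scene" or "top" or "wrist"; returns a dict with "img" (480x640x3 uint8, blue, green, red), "vfov" (degrees; the focal length in pixels is half the picture's height over the tangent of half this angle, whatever the lens; pixels are square), "cx", "cy" (the principal point, pixels), "extrinsics" (4x4, takes a point from world to camera coordinates). Camera axes: x right, y down, z forward; pixel columns grow to the right and rows downward; lengths in m; the calibration is good to about 2 mm. A picture is of the moment at which its call begins. There is no depth.
- robot.close_job(): hands the job in, once; it reports no verdict.
Trained networks look in a picture, given as the dict that the camera call returned (one of the last four; its "shot" number tells which), for a name from the list of things; names that differ only in an ending like _2 or _b are one class to them, and where a whole thing is asked for, a point or a joint stands for the part that bears it (a point fixed in the world has none). Each returns a list of dicts, best first, with "score" (0 to 1); they miss things now and then, are a little off and sometimes report something else, mostly with a low value. They report only what shows in the picture. A call takes as long as a camera call. They do not tell look-alikes from the thing itself.
- robot.recognise(thing, picture): "box" ([centre column, centre row, width, height] as shares, 0 to 1, of the picture: columns of its width, rows of its height, round what is visible of it).
- robot.pinpoint(thing, picture): "position" ([row, column] as shares, 0 to 1, of the picture: columns of its width, rows of its height: a listed point, or the origin of a listed thing).
The state is a dict: "t": time; "q": joint angles; "dq": joint speeds; "joint_torque": joint torques, N m; "tool_pos": TCP position; "orientation": TCP orientation; "force": force on the tool from outside, world axes, zero at the start; "wrist_torque": the same for the moment, N m; "opening": finger opening in m.
Only numpy, scipy, OpenCV 4.12 (cv2) and the standard library are available. Lean on these libraries where they do the work, as an engineer would, in place of code of your own. Each camera call takes 0.05 s, during which the arm holds its last target.

## Task

Two things were left lying on the cork: stand the stray smoke-grey film canister upright in the white acrylic tray with the other two canisters, and lower the black film winder crank with the red knob gently into the teal bowl so that it lies inside. Let go of both, and leave the bowl and everything else where it is.

Things in the scene. Friction and masses are not known exactly. Their poses are not given: they have to be found in the camera images.
- canister_center (a point): Stray film canister standing upright on the cork: smoke-grey cylinder 31 mm in diameter with a dark 33 mm lid, 51 mm tall, 30 g or so. This point is its centre, 25.5 mm above its foot; z is its axis. Two identical canisters already stand in the white tray: they stay there.
- crank_center (a point): Chunky film winder crank lying flat on the cork, one rigid piece of about 60 g: a black straight arm 92 mm long (x), 20 mm wide (y), 20 mm high (z), with a black round hub 32 mm across and 26 mm high centred 38 mm towards -x and a red round knob 20 mm across and 40 mm high centred 40 mm towards +x; whole length 104 mm. This point is the middle of the arm, half-way up (10 mm above its underside); the bare arm there is free to grip across y.
- tray_in (a point): Point at the centre of the inner floor of the white acrylic tray that is the top section of a small wooden drawer unit, fixed, 40 mm above the cork. Tray inside 162 mm along x by 142 mm along y, walls 4 mm thick and 32 mm high above the inner floor (rim 72 mm above the cork); z up, -x is the unit's front. The two other canisters stand in the +x half, 40 mm behind this point and 35 mm to either side; the -x half is free.
- bowl: Teal ceramic bowl, round, 160 mm across at the rim, 60 mm high, 4 mm wall, its inside narrowing to a smaller flat bottom (the crank comes to rest across the curve, near the bottom), loose, 0.55 kg, standing on the cork. Origin: centre of its underside, z up.
Things that resemble listed ones, but are neither listed nor needed, are in the scene too. Leave any orange or purple look-alike of the part that bears canister_center alone.

How it is judged:
By the outcome, as a careful person would: the job done as asked, in the order asked, and still so for the second after the job is handed in, with the robot touching nothing.
It also fails if it takes over 58 s, if anything falls off the work surface, if the arm or the gripper's body presses on something with over 40 N, if the wrist force passes 120 N, or if a joint passes its speed limit or range.

## Working session

There is one attempt and no reset: what is moved stays moved. The work goes in short steps, Python scripts to look and compute and a tool call to move; the robot and the scene stay as the last step left them, time stands still between calls to the robot, and variables do not carry over. Pictures are saved under pics/ and viewed, and the job is handed in when it is done.

Besides the shell and the picture viewer there is one more tool, called by a JSON object that holds its "name" and its "arguments". jog_arm: Moves the arm, as the interface text tells. Its arguments: {"type":"object","properties":{"commands":{"type":"array"},"grip_force":{"type":"number"}},"required":["commands"]}

```bash
mkdir -p pics; cat > h.py <<'E'
from plant import robot
import numpy as np, cv2
def K(p):
    f=240/np.tan(np.radians(p["vfov"])/2); return f,p["cx"],p["cy"]
def ray(p,u,v):
    f,cx,cy=K(p);E=np.array(p["extrinsics"]);R=E[:3,:3];t=E[:3,3]
    return -R.T@t, R.T@np.array([(u-cx)/f,(v-cy)/f,1])
def atz(p,u,v,z):
    o,d=ray(p,u,v); return o+d*(z-o[2])/d[2]
def proj(p,X):
    f,cx,cy=K(p);E=np.array(p["extrinsics"]);c=E[:3,:3]@np.array(X)+E[:3,3]
    return np.array([f*c[0]/c[2]+cx,f*c[1]/c[2]+cy])
def tri(a,b):
    (o1,d1),(o2,d2)=a,b
    A=np.array([d1,-d2]).T; s=np.linalg.lstsq(A,o2-o1,rcond=None)[0]
    P,Q=o1+s[0]*d1,o2+s[1]*d2; return (P+Q)/2,np.linalg.norm(P-Q)
E
python3 - <<'E'
from h import *
print({k:np.round(v,3) for k,v in robot.read_state().items()})
P={}
for n in ["scene","top","wrist"]:
    p=robot.read_camera(n);P[n]=p;cv2.imwrite(f"pics/{n}0.png",p["img"])
    o,d=ray(p,320,240);print(n,p["vfov"],p["cx"],p["cy"],np.round(o,3),np.round(d,3))
    for t in ["canister_center","crank_center","tray_in","bowl"]:
        for r in robot.pinpoint(t,p)[:5]:
            v,u=r["position"];u*=640;v*=480
            z={"canister_center":.0255,"crank_center":.01,"tray_in":.04,"bowl":0}[t]
            print(n,t,round(r["score"],2),round(u),round(v),np.round(atz(p,u,v,z),3))
E
```

```text
{'t': np.float64(0.0), 'q': array([ 1.132,  0.131,  1.489, -0.   ,  1.523, -0.085]), 'dq': array([ 0.001, -0.   ,  0.002,  0.001,  0.001,  0.003]), 'joint_torque': array([-1.0000e-03, -5.5983e+01, -4.9176e+01,  7.7000e-02,  3.5000e-02,
       -0.0000e+00]), 'tool_pos': array([0.208, 0.562, 0.218]), 'orientation': array([ 2.577e+00,  1.795e+00, -2.000e-03]), 'force': array([-0.418, -0.158, -0.153]), 'wrist_torque': array([0.014, 0.054, 0.042]), 'opening': np.float64(0.093)}
scene 50.91594523785001 318.6554718360566 235.8541520845752 [0.893 0.331 0.767] [-0.407 -0.394 -0.824]
scene canister_center 0.94 319 166 [ 0.399 -0.149  0.025]
scene canister_center 0.91 273 160 [ 0.452 -0.227  0.025]
scene canister_center 0.56 294 188 [ 0.474 -0.145  0.025]
scene crank_center 0.77 391 270 [0.479 0.102 0.01 ]
scene tray_in 0.68 342 363 [0.671 0.163 0.04 ]
scene bowl 0.8 191 241 [ 0.682 -0.205  0.   ]
top 57.195206681786495 314.408739799784 244.00607137345682 [ 0.482 -0.019  0.758] [ 0.096  0.034 -0.995]
top canister_center 0.84 466 299 [ 0.45  -0.229  0.025]
top canister_center 0.78 417 334 [ 0.395 -0.147  0.025]
top canister_center 0.73 416 285 [ 0.474 -0.15   0.025]
top crank_center 0.92 265 284 [0.481 0.103 0.01 ]
top tray_in 0.67 225 174 [0.667 0.163 0.04 ]
top tray_in 0.65 439 168 [ 0.666 -0.191  0.04 ]
top tray_in 0.2 267 288 [0.475 0.094 0.04 ]
top bowl 0.8 441 166 [ 0.678 -0.204  0.   ]
wrist 61.29223601186861 322.0581229613547 232.67451600575882 [0.14  0.589 0.385] [ 0.26  -0.101 -0.96 ]
```

View pics/scene0.png

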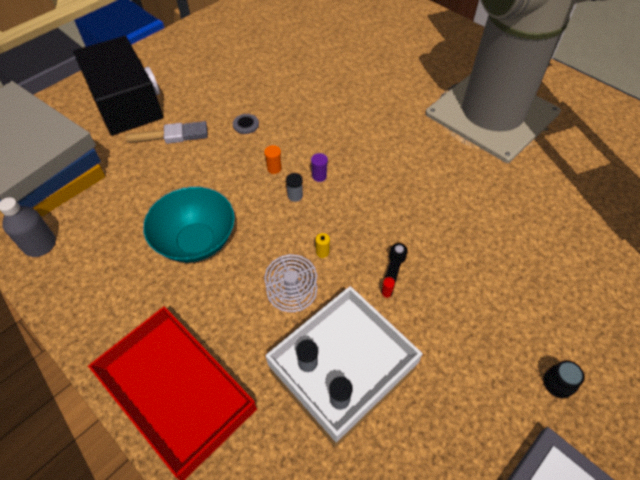

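View pics/top0.png

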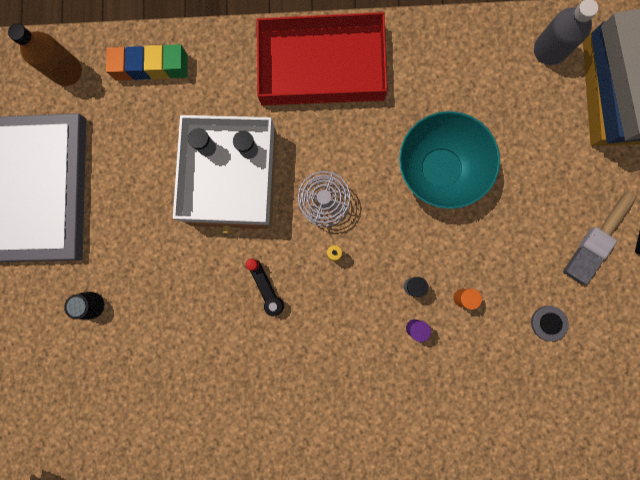

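```bash
python3 - <<'E'
import cv2,numpy as np
t=cv2.imread('pics/top0.png');s=cv2.imread('pics/scene0.png')
a=cv2.resize(t[250:370,370:500],(520,480),interpolation=2);b=cv2.resize(s[130:220,240:350],(587,480),interpolation=2)[:, :280*2]
c=np.hstack([a,b]);cv2.imwrite('pics/cropcan.png',cv2.resize(c,(800,int(480*800/c.shape[1]))))
cv2.imwrite('pics/cropleft.png',cv2.resize(t[100:320,150:340],(760,880))[:, :] if 0 else cv2.resize(t[110:320,150:340],(540,597)))
E
```

```text
(no output)
```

View pics/cropcan.png

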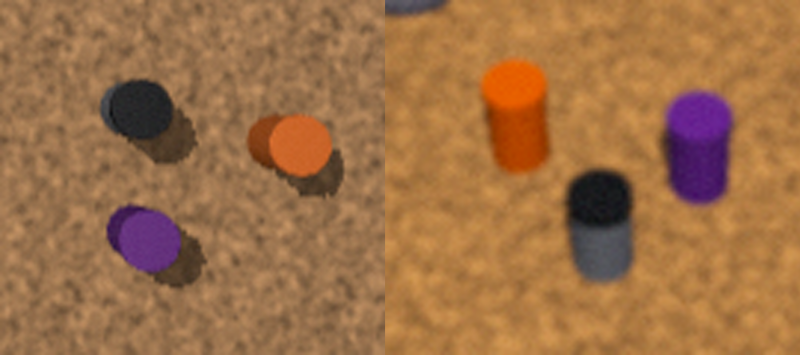

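View pics/cropleft.png

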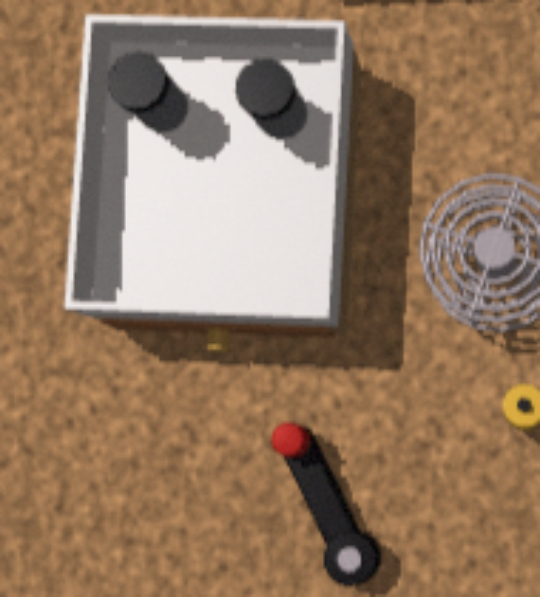

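```bash
python3 - <<'E'
from h import *
s=robot.read_camera("scene");t=robot.read_camera("top")
for th in ["canister_center","crank_center","tray_in","bowl"]:
    A=robot.pinpoint(th,s);B=robot.pinpoint(th,t)
    for a in A[:5]:
        for b in B[:5]:
            X,e=tri(ray(s,a["position"][1]*640,a["position"][0]*480),ray(t,b["position"][1]*640,b["position"][0]*480))
            if e<.01: print(th,np.round(X,4),round(e,4),round(a["score"],2),round(b["score"],2))
# lid & segmentation of the grey canister
for n,p,bx in (("top",t,(395,270,440,305)),("scene",s,(280,168,308,206))):
    h=cv2.cvtColor(p["img"],cv2.COLOR_BGR2HSV);x0,y0,x1,y1=bx
    print(n); 
# crank: knob red & hub
h=cv2.cvtColor(t["img"],cv2.COLOR_BGR2HSV)
red=((h[...,0]<8)|(h[...,0]>172))&(h[...,1]>170)&(h[...,2]>60)
yy,xx=np.nonzero(red[250:285,235:275]);k=np.array([xx.mean()+235,yy.mean()+250]);print("knob",k,atz(t,*k,.035))
dk=(h[...,2]<45); m=np.zeros_like(dk);m[290:325,255:295]=1
yy,xx=np.nonzero(dk&m);print("hub",xx.mean(),yy.mean(),xx.min(),xx.max(),yy.min(),yy.max(),atz(t,xx.mean(),yy.mean(),.02))
m=np.zeros_like(dk);m[270:303,397:435]=1
yy,xx=np.nonzero(dk&m);print("lid",xx.mean(),yy.mean(),xx.min(),xx.max(),yy.min(),yy.max(),atz(t,xx.mean(),yy.mean(),.05))
# tray corners outer rim (px from crop) 
for u,v in ((182,117),(272,118),(268,225),(175,222)): print(atz(t,u,v,.072))
teal=(h[...,0]>80)&(h[...,0]<100)&(h[...,1]>100)
teal=teal.astype(np.uint8);n,l,st,c=cv2.connectedComponentsWithStats(teal);i=1+st[1:,4].argmax();x,y,w,hh,_=st[i];print(st[i],atz(t,x+w/2,y+hh/2,.06),[atz(t,x,y+hh/2,.06)-atz(t,x+w,y+hh/2,.06)])
cn=max(cv2.findContours((l==i).astype(np.uint8),0,2)[0],key=len);print(cv2.fitEllipse(cn))
E
```

```text
canister_center [ 0.3932 -0.15    0.0179] 0.0008 0.82 0.88
canister_center [ 0.4488 -0.2351  0.0173] 0.0019 0.69 0.89
canister_center [ 0.4708 -0.1461  0.0307] 0.0023 0.65 0.72
crank_center [0.477  0.1024 0.0123] 0.004 0.96 0.97
tray_in [0.6676 0.1657 0.0358] 0.0009 0.62 0.55
bowl [ 0.6754 -0.2047 -0.002 ] 0.0011 0.55 0.67
top
scene
knob [251.78861789 264.36585366] [0.51373333 0.12022687 0.035     ]
hub 271.97885196374625 301.59214501510576 260 283 290 315 [0.45135616 0.08950461 0.02      ]
lid 417.3066666666667 286.83 407 427 278 296 [ 0.47169012 -0.14679364  0.05      ]
[0.75494924 0.2260891  0.072     ]
[0.74755485 0.07847629 0.072     ]
[0.57372053 0.08683397 0.072     ]
[0.58248431 0.23632377 0.072     ]
[ 399  112  101   97 7630] [ 0.67136948 -0.20382422  0.06      ] [array([0.00535549, 0.1588354 , 0.        ])]
((449.1604919433594, 159.56883239746094), (95.85456848144531, 99.60674285888672), 99.80169677734375)
```

Candidates for the stray canister, in top-camera pixels, are grey with a dark lid (416,287), orange (470,299) and purple (419,331). The enlarged crop shows that only (416,287) is smoke-grey with a dark lid. That puts it at about (0.472, -0.147). The crank is at top (265,284), the tray at (225,174), and the bowl at (449,160). I'm moving above the grey canister.

{"name": "jog_arm", "arguments": {"commands": [-0.29, -0.0287, 0.0247, 0, 0, -0.29, -0.0287, 0.0247, 0, 0, -0.29, -0.0287, 0.0247, 0, 0, -0.29, -0.0287, 0.0247, 0, 0, -0.29, -0.0287, 0.0247, 0, 0, -0.29, -0.0287, 0.0247, 0, 0, -0.29, -0.0287, 0.0247, 0, 0, -0.29, -0.0287, 0.0247, 0, 0, -0.29, -0.0287, 0.0247, 0, 0, -0.29, -0.0287, 0.0247, 0, 0, -0.29, -0.0287, 0.0247, 0, 0, -0.29, -0.0287, 0.0247, 0, 0, -0.29, -0.0287, 0.0247, 0, 0, -0.29, -0.0287, 0.0247, 0, 0, -0.29, -0.0287, 0.0247, 0, 0, -0.29, -0.0287, 0.0247, 0, 0, -0.29, -0.0287, 0.0247, 0, 0, -0.29, -0.0287, 0.0247, 0, 0, -0.29, -0.0287, 0.0247, 0, 0, -0.29, -0.0287, 0.0247, 0, 0], "grip_force": 15}}

```text
t: 2.92
tool_pos: [0.4727, -0.1489, 0.2188]
orientation: [2.578, 1.795, 0.001]
force: [0.2, 0.2, 0.6]
opening: 0.0601
```

{"name": "jog_arm", "arguments": {"commands": [-0.29, 0, 0, 0, 0, -0.29, 0, 0, 0, 0, -0.29, 0, 0, 0, 0]}}

```text
t: 3.17
tool_pos: [0.4721, -0.1465, 0.2184]
orientation: [-2.578, -1.794, 0.0]
force: [0.1, 0.5, -0.0]
opening: 0.0599
```

```bash
cat >> h.py <<'E'
from scipy.spatial.transform import Rotation as Ro
def go(xyz,yaw=None):
    s=robot.read_state();R=Ro.from_rotvec(s["orientation"]).as_matrix()
    a=np.degrees(np.arctan2(R[1,0],R[0,0]))
    print("t",round(s["t"],2),"tcp",np.round(s["tool_pos"],4),"xang",round(a,2),"tilt",np.round(R[:,2],3),"open",round(float(s["opening"]),4),"F",np.round(s["force"],1),"shift",np.round(R.T@(np.array(xyz)-s["tool_pos"]),4),"turn",None if yaw is None else round((a-yaw+90)%180-90,2))
E
python3 - <<'E'
from h import *
go([.472,-.147,.1])
p=robot.read_camera("wrist");cv2.imwrite("pics/w1.png",p["img"])
for r in robot.pinpoint("canister_center",p):
    v,u=r["position"];print(r["score"],u*640,v*480,atz(p,u*640,v*480,.0255))
print(proj(p,[.472,-.147,.051]),proj(p,[.472,-.147,0]))
E
```

```text
t 3.17 tcp [ 0.4721 -0.1465  0.2184] xang 69.68 tilt [-0.001  0.001 -1.   ] open 0.0599 F [ 0.1  0.5 -0. ] shift [-5.000e-04  1.000e-04  1.184e-01] turn None
0.97 324.416 208.32 [ 0.47454981 -0.14455205  0.0255    ]
0.78 292.608 134.4 [ 0.40407971 -0.14779094  0.0255    ]
0.55 230.912 214.08 [ 0.45006873 -0.22593498  0.0255    ]
[320.83241479 212.67506662] [320.95024018 201.3784185 ]
```

View pics/w1.png

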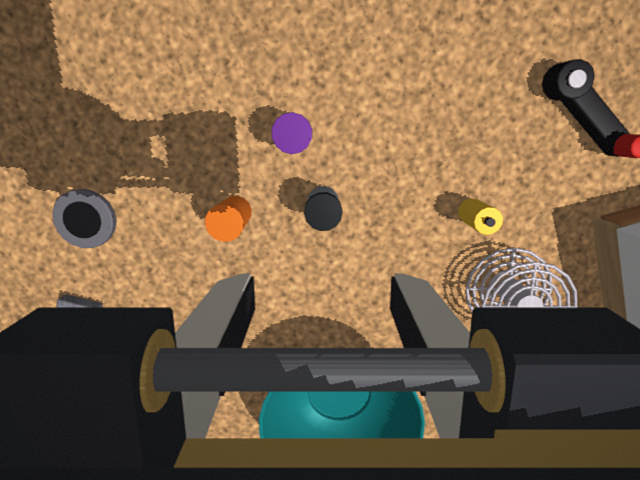

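The wrist picture shows the grey canister with its dark lid at (323,210), between the jaw tips. Orange (226,218) and purple (292,133) are clear of the fingers, so I'm going down.

{"name": "jog_arm", "arguments": {"commands": [-0.29, 0.001, 0.0005, 0.035, 0, -0.29, 0, 0, 0.035, 0, -0.29, 0, 0, 0.035, 0, -0.29, 0, 0, 0.03, 0, -0.29, 0, 0, 0.03, 0, -0.29, 0, 0, 0.02, 0, -0.29, 0, 0, 0.015, 0, -0.29, 0, 0, 0.008, 0, -0.29, 0, 0, 0, 0, -0.29, 0, 0, 0, 0]}}

```text
t: 4.1
tool_pos: [0.4735, -0.1454, 0.0112]
orientation: [2.576, 1.797, 0.0]
force: [0.2, 0.1, 0.8]
opening: 0.06
```

{"name": "jog_arm", "arguments": {"commands": [0.9, 0, 0, 0, 0, 0.9, 0, 0, 0, 0, 0.9, 0, 0, 0, 0, 0.9, 0, 0, 0, 0, 0.9, 0, 0, 0, 0, 0.9, 0, 0, 0, 0], "grip_force": 12}}

```text
t: 4.6
tool_pos: [0.4737, -0.1462, 0.0112]
orientation: [2.577, 1.795, 0.001]
force: [0.0, 1.4, 3.0]
opening: 0.0327
```

{"name": "jog_arm", "arguments": {"commands": [0.9, 0, 0, -0.01, 0, 0.9, 0, 0, -0.02, 0, 0.9, 0, 0, -0.03, 0, 0.9, 0, 0, -0.03, 0, 0.9, 0, 0, -0.03, 0, 0.9, 0, 0, -0.03, 0, 0.9, 0.018, 0.002, -0.02, 0, 0.9, 0.0325, 0.0038, 0, 0, 0.9, 0.0325, 0.0038, 0, 0, 0.9, 0.0325, 0.0038, 0, 0, 0.9, 0.0325, 0.0038, 0, 0, 0.9, 0.0325, 0.0038, 0, 0, 0.9, 0.0325, 0.0038, 0, 0, 0.9, 0.0325, 0.0038, 0, 0, 0.9, 0.0325, 0.0038, 0, 0, 0.9, 0.0325, 0.0038, 0, 0, 0.9, 0.0325, 0.0038, 0, 0, 0.9, 0, 0, 0, 0, 0.9, 0, 0, 0, 0, 0.9, 0, 0, 0, 0]}}

```text
t: 6.27
tool_pos: [0.6292, 0.1617, 0.1807]
orientation: [2.577, 1.796, -0.001]
force: [-0.4, 0.8, -1.3]
opening: 0.0331
```

```bash
python3 - <<'E'
from h import *
go([.631,.162,.051])
for n in ("wrist","scene"):
    p=robot.read_camera(n);cv2.imwrite(f"pics/{n[0]}2.png",p["img"])
    for th,z in (("tray_in",.04),("crank_center",.01)):
      for r in robot.pinpoint(th,p)[:2]:
        v,u=r["position"];print(n,th,r["score"],u*640,v*480,atz(p,u*640,v*480,z))
E
```

```text
t 6.27 tcp [0.6292 0.1617 0.1807] xang 69.76 tilt [-0.001 -0.001 -1.   ] open 0.0331 F [-0.4  0.8 -1.3] shift [0.001  0.0016 0.1297] turn None
wrist tray_in 0.79 338.11199999999997 260.208 [0.66485245 0.16266369 0.04      ]
wrist crank_center 0.88 184.512 54.096 [0.47634994 0.10563824 0.01      ]
scene tray_in 0.89 344.0 361.104 [0.66708259 0.16226669 0.04      ]
```

View pics/w2.png

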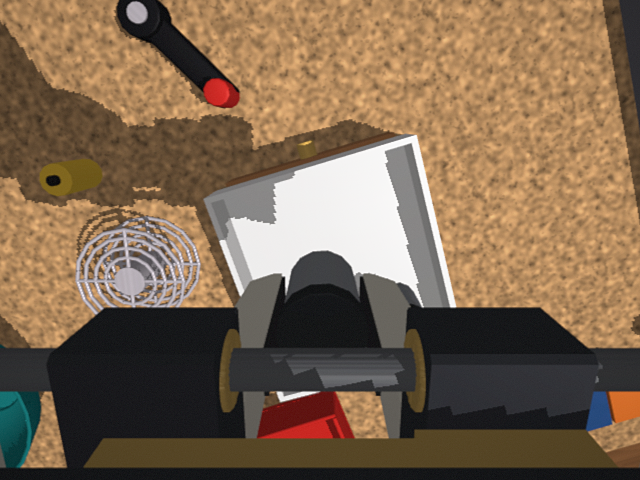

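View pics/s2.png

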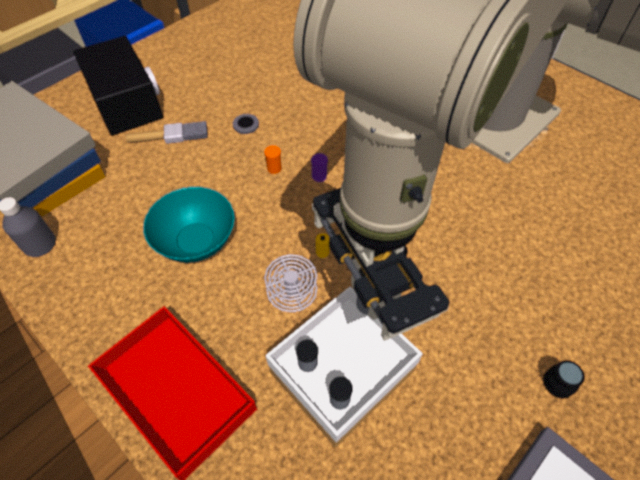

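```bash
python3 - <<'E'
from h import *
p=robot.read_camera("wrist");s=robot.read_state();c=s["tool_pos"];R=Ro.from_rotvec(s["orientation"]).as_matrix()
im=p["img"].copy()
a=np.linspace(0,2*np.pi,60)
for z,r,col in ((-.0112,.0155,(0,255,0)),(.0398,.0165,(0,0,255))):
    P=[proj(p,c+[r*np.cos(t),r*np.sin(t),z]) for t in a];cv2.polylines(im,[np.int32(P)],True,col,1)
cv2.imwrite("pics/w3.png",cv2.resize(im[220:420,200:460],(780,600)))
E
```

```text
(no output)
```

View pics/w3.png

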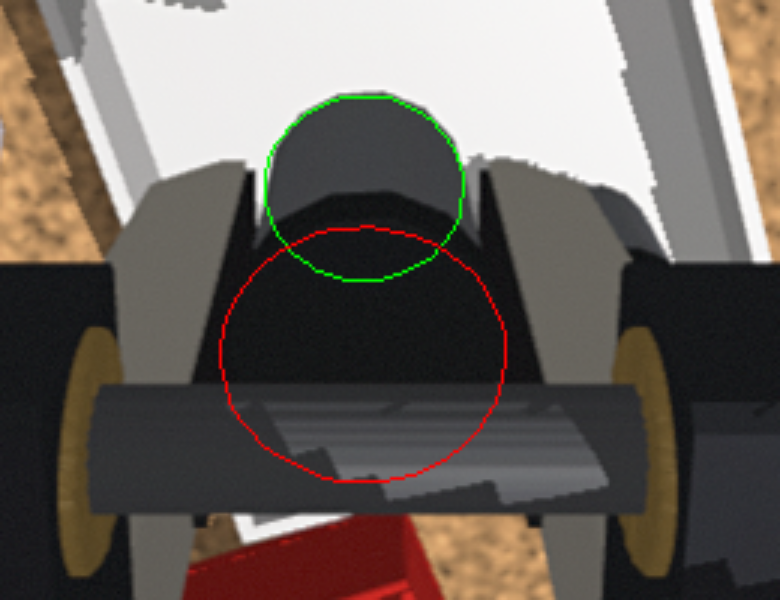

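The foot outline matches an upright hang and sits over the free front half of the tray. I'm lowering it.

{"name": "jog_arm", "arguments": {"commands": [0.9, 0.001, 0.001, 0.03, 0, 0.9, 0, 0, 0.03, 0, 0.9, 0, 0, 0.03, 0, 0.9, 0, 0, 0.02, 0, 0.9, 0, 0, 0.01, 0, 0.9, 0, 0, 0.005, 0, 0.9, 0, 0, 0.001, 0, 0.9, 0, 0, 0.001, 0, 0.9, 0, 0, 0, 0, 0.9, 0, 0, 0, 0]}}

```text
t: 7.45
tool_pos: [0.6321, 0.1627, 0.0555]
orientation: [2.577, 1.795, 0.004]
force: [-0.4, -0.4, 0.1]
opening: 0.0325
```

{"name": "jog_arm", "arguments": {"commands": [0.9, 0, 0, 0.001, 0, 0.9, 0, 0, 0.001, 0, 0.9, 0, 0, 0, 0, 0.9, 0, 0, 0, 0]}}

```text
t: 7.78
tool_pos: [0.6308, 0.1625, 0.0517]
orientation: [2.578, 1.796, 0.0]
force: [-0.7, -0.1, -1.4]
opening: 0.0322
```

{"name": "jog_arm", "arguments": {"commands": [0.9, 0, 0, 0.001, 0, 0.9, 0, 0, 0, 0, 0.9, 0, 0, 0, 0]}}

```text
t: 8.03
tool_pos: [0.6312, 0.1625, 0.0513]
orientation: [2.577, 1.796, 0.001]
force: [-1.2, -0.9, 4.3]
opening: 0.0324
```

{"name": "jog_arm", "arguments": {"commands": [0.9, 0, 0, 0.0005, 0, 0.9, 0, 0, 0, 0, 0.9, 0, 0, 0, 0]}}

```text
t: 8.28
tool_pos: [0.6314, 0.1625, 0.0513]
orientation: [2.577, 1.796, 0.002]
force: [-2.9, -2.0, 6.7]
opening: 0.0322
```

The foot has touched the tray floor (force about 6.7 N). I'm opening the jaws and backing up.

{"name": "jog_arm", "arguments": {"commands": [0.1, 0, 0, 0, 0, -0.15, 0, 0, 0, 0, -0.2, 0, 0, 0, 0, -0.2, 0, 0, 0, 0, -0.2, 0, 0, -0.01, 0, -0.2, 0, 0, -0.02, 0, -0.2, 0, 0, -0.03, 0, -0.2, 0, 0, -0.03, 0, -0.2, 0, 0, -0.03, 0, -0.2, 0, 0, -0.03, 0, -0.2, 0, 0, 0, 0, -0.2, 0, 0, 0, 0]}}

```text
t: 9.28
tool_pos: [0.6326, 0.1629, 0.2041]
orientation: [2.576, 1.794, 0.009]
force: [-0.7, 0.2, -0.5]
opening: 0.0556
```

```bash
python3 - <<'E'
from h import *
w=robot.read_camera("wrist");t=robot.read_camera("scene")
cv2.imwrite("pics/w4.png",w["img"]);cv2.imwrite("pics/s4.png",cv2.resize(t["img"][230:450,240:440],(600,660))[:600])
for p in (w,t):
  for r in robot.pinpoint("crank_center",p)[:2]:
    v,u=r["position"];print(r["score"],u*640,v*480,atz(p,u*640,v*480,.01))
h=cv2.cvtColor(w["img"],cv2.COLOR_BGR2HSV)
go([.478,.1025,.15],115)
E
```

```text
0.83 189.696 57.12 [0.47897538 0.10475084 0.01      ]
0.45 386.88 270.91200000000003 [0.48477003 0.09815349 0.01      ]
t 9.48 tcp [0.6298 0.1623 0.1983] xang 69.73 tilt [-0.003 -0.001 -1.   ] open 0.056 F [0.4 0.2 0.1] shift [-0.1087 -0.1216  0.0488] turn -45.27
```

View pics/w4.png

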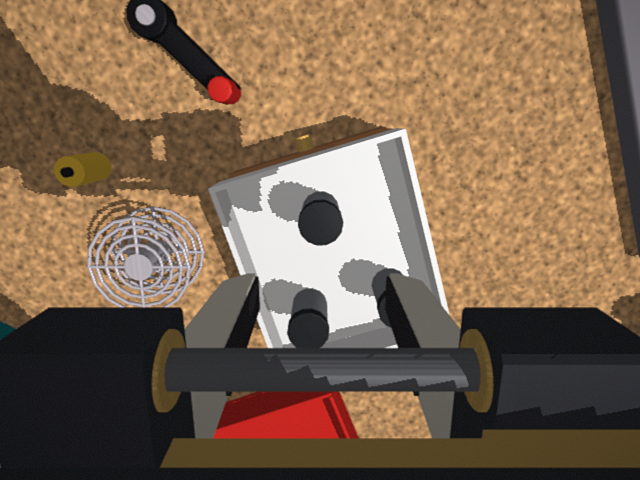

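View pics/s4.png

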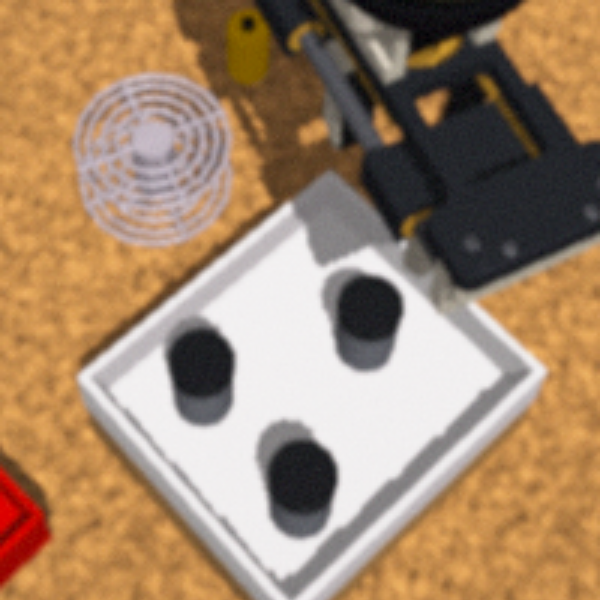

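The new canister stands upright in the free front half of the tray: wrist (320,220), and all three canisters visible in the scene crop. Next I'm moving above the crank.

{"name": "jog_arm", "arguments": {"commands": [0, -0.0217, -0.0243, 0, 0, 0, -0.0217, -0.0243, 0, 0, 0, -0.0217, -0.0243, 0, 0, 0, -0.0217, -0.0243, 0, 0, 0, -0.0217, -0.0243, 0, 0, 0, 0, 0, 0, -6.5, 0, 0, 0, 0, -6.5, 0, 0, 0, 0, -6.5, 0, 0, 0, 0, -6.5, 0, 0, 0, 0, -6.5, 0, 0, 0, 0, -6.5, 0, 0, 0, 0, -6, 0, 0, 0, 0, 0, 0, 0, 0, 0, 0, 0, 0, 0, 0, 0]}}

```text
t: 10.73
tool_pos: [0.4788, 0.1028, 0.1994]
orientation: [-1.698, -2.642, 0.001]
force: [0.0, -0.0, -0.3]
opening: 0.0462
```

```bash
python3 - <<'E'
from h import *
go([.478,.103,.1],115)
w=robot.read_camera("wrist");cv2.imwrite("pics/w5.png",w["img"])
for r in robot.pinpoint("crank_center",w)[:2]:
    v,u=r["position"];print(r["score"],u*640,v*480,atz(w,u*640,v*480,.01))
h=cv2.cvtColor(w["img"],cv2.COLOR_BGR2HSV)
for a in (23,25,27):
  d=np.array([np.cos(np.radians(a)),np.sin(np.radians(a))]);c=np.array([.478,.103])
  print(a,proj(w,[*(c+.04*d),.04]),proj(w,[*(c-.038*d),.026]))
E
```

```text
t 10.73 tcp [0.4788 0.1028 0.1994] xang 114.53 tilt [-0.001 -0.    -1.   ] open 0.0462 F [ 0.  -0.  -0.3] shift [ 0.0005 -0.0005  0.0994] turn -0.47
0.85 323.2 208.416 [0.47929851 0.10488984 0.01      ]
23 [320.64189926 259.57852002] [323.08507162 165.16832845]
25 [322.28824413 259.5922713 ] [321.4893843  165.15395132]
27 [323.93413372 259.55153979] [319.8942111  165.19576491]
```

View pics/w5.png

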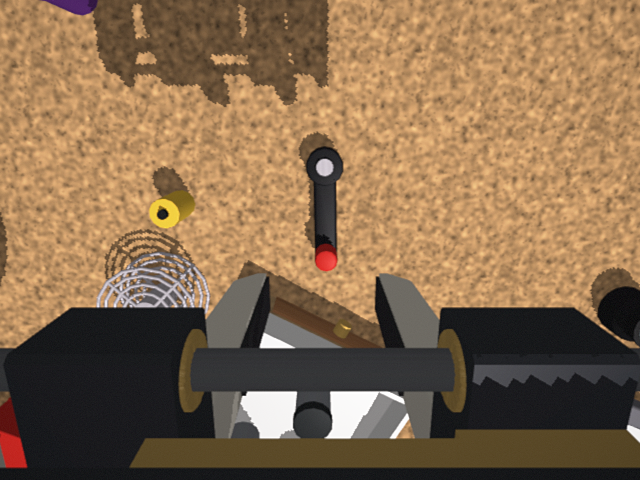

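The wrist picture shows the crank with its hub at (324,167) and red knob at (326,260). It lines up with the jaws, about 2 mm to image right, so I'm going down with a small correction.

{"name": "jog_arm", "arguments": {"commands": [0, 0.0018, 0.0007, 0.035, -0.5, 0, 0, 0, 0.035, 0, 0, 0, 0, 0.035, 0, 0, 0, 0, 0.03, 0, 0, 0, 0, 0.025, 0, 0, 0, 0, 0.015, 0, 0, 0, 0, 0.01, 0, 0, 0, 0, 0.006, 0, 0, 0, 0, 0.002, 0, 0, 0, 0, 0, 0, 0, 0, 0, 0, 0]}}

```text
t: 11.75
tool_pos: [0.4802, 0.1049, 0.0083]
orientation: [1.682, 2.652, 0.002]
force: [0.3, -1.0, -0.8]
opening: 0.0461
```

{"name": "jog_arm", "arguments": {"commands": [0, 0, 0, 0.002, 0, 0, 0, 0, 0.001, 0, 0, 0, 0, 0, 0, 0, 0, 0, 0, 0]}}

```text
t: 12.08
tool_pos: [0.4793, 0.1048, 0.0044]
orientation: [1.683, 2.653, 0.0]
force: [0.2, 0.2, -0.5]
opening: 0.0468
```

{"name": "jog_arm", "arguments": {"commands": [0.95, 0, 0, 0, 0, 0.95, 0, 0, 0, 0, 0.95, 0, 0, 0, 0, 0.95, 0, 0, 0, 0, 0.95, 0, 0, 0, 0, 0.95, 0, 0, 0, 0, 0.95, 0, 0, 0, 0], "grip_force": 25}}

```text
t: 12.67
tool_pos: [0.4792, 0.1048, 0.0041]
orientation: [-1.683, -2.653, -0.0]
force: [0.4, 0.1, 0.0]
opening: 0.0201
```

{"name": "jog_arm", "arguments": {"commands": [0.95, 0, 0, -0.01, 0, 0.95, 0, 0, -0.02, 0, 0.95, 0, 0, -0.035, 0, 0.95, 0, 0, -0.035, 0, 0.95, 0, 0, -0.035, 0, 0.95, 0, 0, -0.035, 0, 0.95, -0.02, 0.002, -0.01, 0, 0.95, -0.0342, 0.0042, 0, 0, 0.95, -0.0342, 0.0042, 0, 0, 0.95, -0.0342, 0.0042, 0, 0, 0.95, -0.0342, 0.0042, 0, 0, 0.95, -0.0342, 0.0042, 0, 0, 0.95, -0.0342, 0.0042, 0, 0, 0.95, -0.0342, 0.0042, 0, 0, 0.95, -0.0342, 0.0042, 0, 0, 0.95, -0.0342, 0.0042, 0, 0, 0.95, -0.0342, 0.0042, 0, 0, 0.95, 0, 0, 0, 0, 0.95, 0, 0, 0, 0, 0.95, 0, 0, 0, 0]}}

```text
t: 14.33
tool_pos: [0.673, -0.2038, 0.1842]
orientation: [-1.683, -2.652, -0.0]
force: [-0.4, 0.1, -0.7]
opening: 0.0197
```

```bash
python3 - <<'E'
from h import *
go([.673,-.204,.1],115)
w=robot.read_camera("wrist");s=robot.read_camera("scene")
im=w["img"].copy()
a=np.linspace(0,2*np.pi,80)
for z,r in ((.06,.08),(0.004,.032)):
    P=[proj(w,[.673+r*np.cos(t),-.204+r*np.sin(t),z]) for t in a];cv2.polylines(im,[np.int32(np.clip(P,-5000,5000))],True,(0,0,255),1)
cv2.imwrite("pics/w6.png",im);cv2.imwrite("pics/s6.png",cv2.resize(s["img"][120:300,90:330],(800,600)))
for p in (w,s):
  for r in robot.pinpoint("bowl",p)[:2]:
    v,u=r["position"];print(r["score"],u*640,v*480,atz(p,u*640,v*480,.0))
E
```

```text
t 14.33 tcp [ 0.673  -0.2038  0.1842] xang 115.21 tilt [-0.001  0.001 -1.   ] open 0.0197 F [-0.4  0.1 -0.7] shift [-0.0003 -0.0001  0.0842] turn 0.21
0.85 192.70399999999998 240.38400000000001 [ 0.67857471 -0.20423111  0.        ]
```

View pics/w6.png

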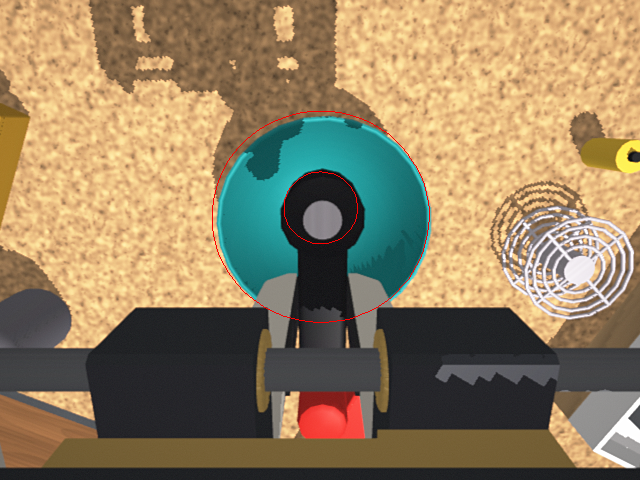

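View pics/s6.png

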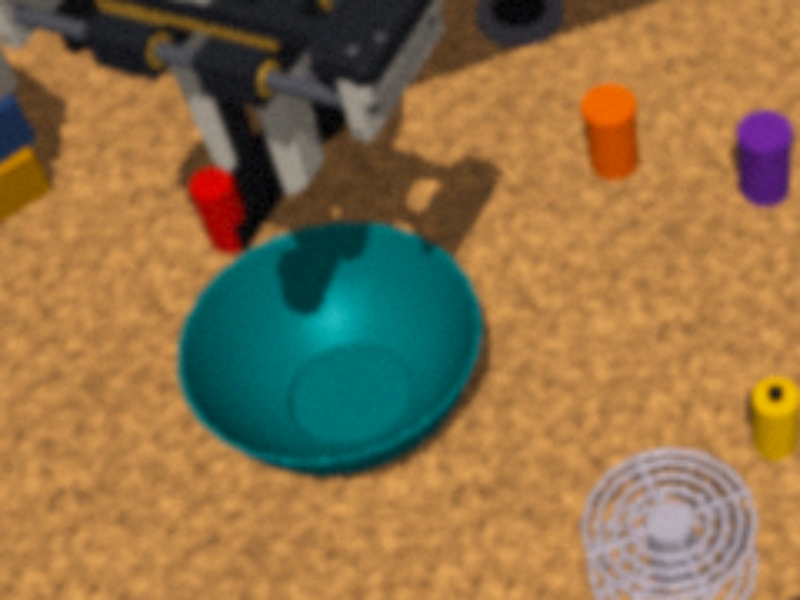

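The wrist picture shows the bowl rim spanning columns 218–429, top at row 117. That is 2–3 mm off my predicted circle, towards image right and down, so I'm correcting for it while lowering to just inside the rim.

{"name": "jog_arm", "arguments": {"commands": [0.95, 0.002, 0.0045, 0.02, 0, 0.95, 0, 0, 0.03, 0, 0.95, 0, 0, 0.03, 0, 0.95, 0, 0, 0.025, 0, 0.95, 0, 0, 0.015, 0, 0.95, 0, 0, 0.01, 0, 0.95, 0, 0, 0.005, 0, 0.95, 0, 0, 0, 0, 0.95, 0, 0, 0, 0, 0.95, 0, 0, 0, 0]}}

```text
t: 15.37
tool_pos: [0.6779, -0.2007, 0.0515]
orientation: [1.681, 2.65, 0.001]
force: [0.4, 0.1, -0.8]
opening: 0.0199
```

```bash
python3 - <<'E'
from h import *
go([.675,-.2,.03],115)
w=robot.read_camera("wrist");s=robot.read_camera("scene")
cv2.imwrite("pics/w7.png",w["img"]);cv2.imwrite("pics/s7.png",cv2.resize(s["img"][150:300,110:310],(800,600)))
E
```

```text
t 15.37 tcp [ 0.6779 -0.2007  0.0515] xang 115.23 tilt [ 0.003 -0.001 -1.   ] open 0.0199 F [ 0.4  0.1 -0.8] shift [ 0.0019 -0.0023  0.0214] turn 0.23
```

View pics/w7.png

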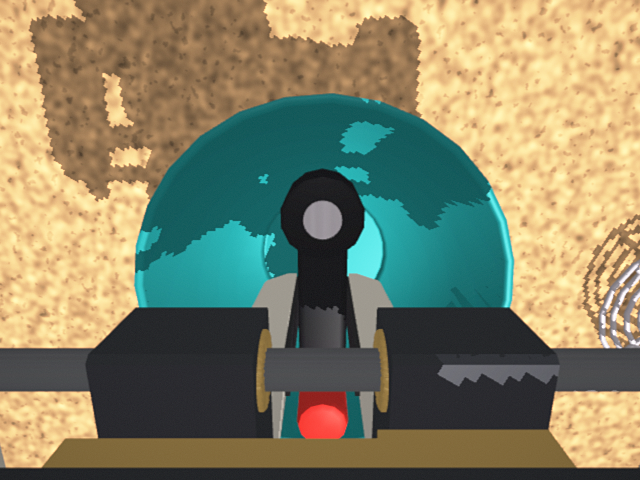

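View pics/s7.png

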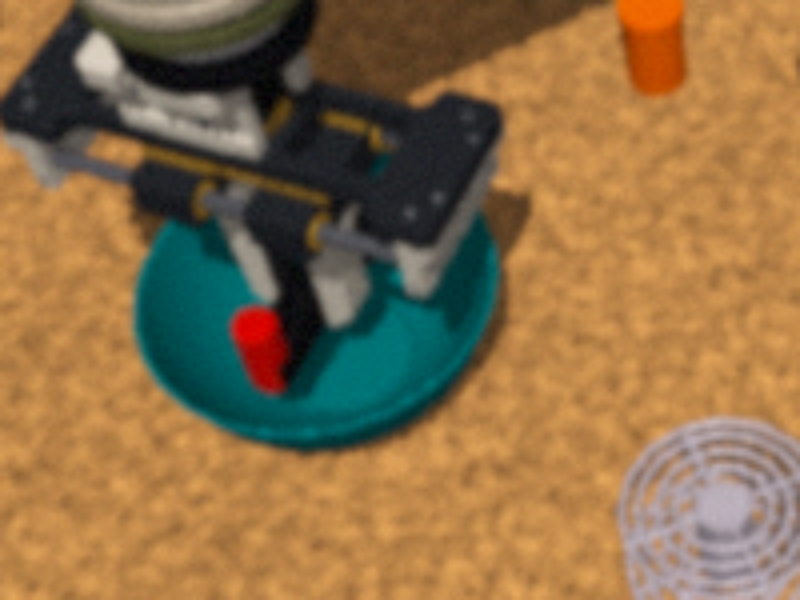

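```bash
python3 - <<'E'
from h import *
w=robot.read_camera("wrist");c=robot.read_state()["tool_pos"]
dy=np.array([np.cos(np.radians(25.2)),np.sin(np.radians(25.2)),0]);dx=np.array([-dy[1],dy[0],0])
b=c*[1,1,0]
for s in (-.006,-.004,-.002,0,.002):
  q=b+s*dy
  print(s,"rimtop",proj(w,q-.08*dy+[0,0,.06]),proj(w,q-.08*dx+[0,0,.06]),proj(w,q+.08*dx+[0,0,.06]),"floor c",proj(w,q+[0,0,.004]),proj(w,q+.032*dx+[0,0,.004]))
print("hubcap",proj(w,c-.038*dy+[0,0,.0219]),"knob",proj(w,c+.04*dy+[0,0,.0359]))
E
```

```text
-0.006 rimtop [320.89744029  83.95457508] [129.59738329 287.08198114] [512.71301424 287.4846498 ] floor c [321.44954658 247.24248014] [379.54399034 247.29291934]
-0.004 rimtop [320.90000853  89.74205233] [130.19414763 291.51369552] [512.11810484 291.92284486] floor c [321.44994966 250.70110206] [379.40728527 250.75233739]
-0.002 rimtop [320.90255859  95.48855531] [130.78721423 295.91794969] [511.5268881  296.33349172] floor c [321.45035084 254.14344137] [379.27122396 254.19546479]
0 rimtop [320.90509066 101.19451763] [131.37661737 300.29499809] [510.93932972 300.71684607] floor c [321.45075014 257.5696128 ] [379.13580186 257.62241635]
0.002 rimtop [320.90760492 106.86036679] [131.96239089 304.64509203] [510.35539587 305.07316045] floor c [321.45114757 260.97972999] [379.00101449 261.03330578]
hubcap [320.79517734 219.78641429] knob [320.72203459 425.81864606]
```

The crank is centred: its lateral offset is about 0, and it sits 2 mm towards the knob, which evens out its two ends. I'm lowering in small steps and watching the force.

{"name": "jog_arm", "arguments": {"commands": [0.95, 0, 0, 0.003, 0, 0.95, 0, 0, 0.003, 0, 0.95, 0, 0, 0.003, 0, 0.95, 0, 0, 0.002, 0, 0.95, 0, 0, 0, 0, 0.95, 0, 0, 0, 0]}}

```text
t: 16.02
tool_pos: [0.6762, -0.2001, 0.0376]
orientation: [-1.682, -2.652, 0.0]
force: [-0.4, -0.0, -0.9]
opening: 0.0196
```

{"name": "jog_arm", "arguments": {"commands": [0.95, 0, 0, 0.002, 0, 0.95, 0, 0, 0.002, 0, 0.95, 0, 0, 0, 0, 0.95, 0, 0, 0, 0]}}

```text
t: 16.35
tool_pos: [0.6763, -0.2002, 0.0339]
orientation: [-1.682, -2.653, 0.0]
force: [0.3, 0.3, -0.4]
opening: 0.0198
```

{"name": "jog_arm", "arguments": {"commands": [0.95, 0, 0, 0.002, 0, 0.95, 0, 0, 0.001, 0, 0.95, 0, 0, 0, 0, 0.95, 0, 0, 0, 0]}}

```text
t: 16.68
tool_pos: [0.6764, -0.2002, 0.031]
orientation: [-1.683, -2.653, 0.0]
force: [0.2, -0.4, -0.2]
opening: 0.0199
```

{"name": "jog_arm", "arguments": {"commands": [0.95, 0, 0, 0.001, 0, 0.95, 0, 0, 0.001, 0, 0.95, 0, 0, 0, 0, 0.95, 0, 0, 0, 0]}}

```text
t: 17.02
tool_pos: [0.6764, -0.2002, 0.029]
orientation: [-1.683, -2.653, 0.0]
force: [0.3, 0.2, -0.7]
opening: 0.02
```

{"name": "jog_arm", "arguments": {"commands": [0.95, 0, 0, 0.001, 0, 0.95, 0, 0, 0.001, 0, 0.95, 0, 0, 0, 0, 0.95, 0, 0, 0, 0]}}

```text
t: 17.35
tool_pos: [0.6764, -0.2002, 0.027]
orientation: [-1.683, -2.653, 0.0]
force: [0.5, -0.5, -0.7]
opening: 0.0199
```

{"name": "jog_arm", "arguments": {"commands": [0.95, 0, 0, 0.001, 0, 0.95, 0, 0, 0, 0, 0.95, 0, 0, 0, 0]}}

```text
t: 17.6
tool_pos: [0.6764, -0.2002, 0.026]
orientation: [-1.683, -2.653, 0.0]
force: [-0.5, -0.7, -0.2]
opening: 0.0197
```

{"name": "jog_arm", "arguments": {"commands": [0.95, 0, 0, 0.001, 0, 0.95, 0, 0, 0, 0, 0.95, 0, 0, 0, 0]}}

```text
t: 17.85
tool_pos: [0.6764, -0.2002, 0.025]
orientation: [-1.683, -2.653, 0.0]
force: [-0.3, -0.1, -0.2]
opening: 0.02
```

{"name": "jog_arm", "arguments": {"commands": [0.95, 0, 0, 0.001, 0, 0.95, 0, 0, 0, 0, 0.95, 0, 0, 0, 0]}}

```text
t: 18.1
tool_pos: [0.6764, -0.2002, 0.024]
orientation: [-1.683, -2.653, 0.0]
force: [-0.2, 0.4, -1.0]
opening: 0.0198
```

{"name": "jog_arm", "arguments": {"commands": [0.95, 0, 0, 0.001, 0, 0.95, 0, 0, 0, 0, 0.95, 0, 0, 0, 0]}}

```text
t: 18.35
tool_pos: [0.6764, -0.2002, 0.023]
orientation: [-1.683, -2.653, 0.0]
force: [-0.2, -0.2, 0.5]
opening: 0.0195
```

{"name": "jog_arm", "arguments": {"commands": [0.95, 0, 0, 0.0007, 0, 0.95, 0, 0, 0, 0, 0.95, 0, 0, 0, 0]}}

```text
t: 18.6
tool_pos: [0.6765, -0.2003, 0.0225]
orientation: [1.683, 2.653, -0.0]
force: [0.7, 0.5, -0.1]
opening: 0.0195
```

{"name": "jog_arm", "arguments": {"commands": [0.95, 0, 0, 0.0007, 0, 0.95, 0, 0, 0, 0, 0.95, 0, 0, 0, 0]}}

```text
t: 18.85
tool_pos: [0.6767, -0.2003, 0.0221]
orientation: [1.682, 2.653, 0.0]
force: [0.5, -1.8, 2.4]
opening: 0.0197
```

The crank has touched the bowl (2.4 N, the tool starting to lag). I'm opening slightly and lifting out.

{"name": "jog_arm", "arguments": {"commands": [0.5, 0, 0, 0, 0, 0.4, 0, 0, 0, 0, 0.3, 0, 0, 0, 0, 0.25, 0, 0, 0, 0, 0.25, 0, 0, 0, 0, 0.25, 0, 0, 0, 0]}}

```text
t: 19.35
tool_pos: [0.6764, -0.2002, 0.0216]
orientation: [-1.683, -2.653, 0.0]
force: [-0.7, -0.1, 0.5]
opening: 0.0346
```

{"name": "jog_arm", "arguments": {"commands": [0.25, 0, 0, -0.005, 0, 0.25, 0, 0, -0.01, 0, 0.25, 0, 0, -0.02, 0, 0.25, 0, 0, -0.03, 0, 0.25, 0, 0, -0.03, 0, 0.25, 0, 0, -0.03, 0, 0.25, 0, 0, -0.03, 0, 0.25, 0, 0, -0.02, 0, 0.25, 0, 0, 0, 0, 0.25, 0, 0, 0, 0]}}

```text
t: 20.18
tool_pos: [0.6778, -0.2007, 0.2]
orientation: [1.68, 2.649, 0.002]
force: [-0.4, 0.6, -0.4]
opening: 0.0346
```

```bash
python3 - <<'E'
from h import *
go([.675,-.2,.2],115)
w=robot.read_camera("wrist");s=robot.read_camera("scene")
cv2.imwrite("pics/w8.png",w["img"]);cv2.imwrite("pics/s8.png",s["img"])
E
```

```text
t 20.18 tcp [ 0.6778 -0.2007  0.2   ] xang 115.23 tilt [ 0.005 -0.002 -1.   ] open 0.0346 F [-0.4  0.6 -0.4] shift [ 0.0018 -0.0022  0.    ] turn 0.23
```

View pics/w8.png

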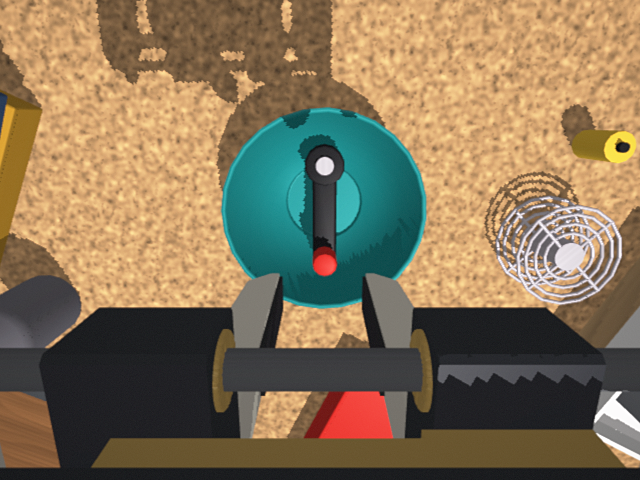

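View pics/s8.png

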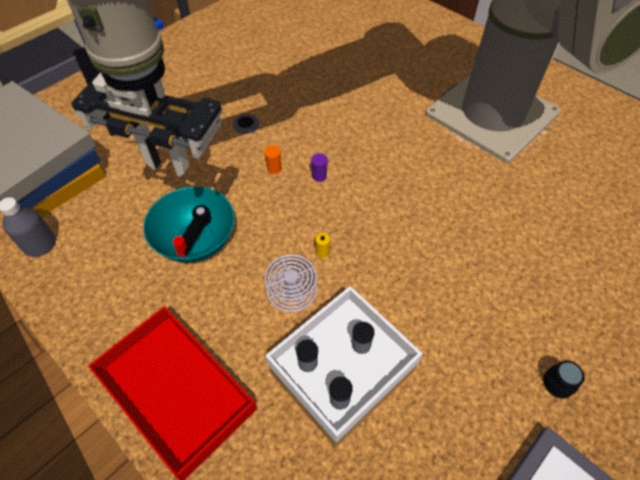

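The crank lies in the bowl: wrist view hub (324,166), knob (325,262). The scene view shows three canisters upright in the tray, with the new one at (363,336). I'll check for bowl movement, then hand in.

```bash
python3 - <<'E'
from h import *
def e(i):
    h=cv2.cvtColor(i,cv2.COLOR_BGR2HSV);m=((h[...,0]>80)&(h[...,0]<100)&(h[...,1]>100)).astype(np.uint8)
    n,l,st,c=cv2.connectedComponentsWithStats(m);return st[1+st[1:,4].argmax()]
print(e(cv2.imread("pics/scene0.png")),e(cv2.imread("pics/s8.png")))
print(robot.close_job())
E
```

```text
[ 144  187   91   75 5251] [ 144  187   91   75 4516]
the job is handed in; nothing more can be done
None
```

I stood the smoke-grey canister upright in the free front half of the white tray, then lowered the black crank with the red knob into the teal bowl. Both were let go, and I handed the job in at about 20 s of the 58 s allowed.

- **Canister:** the wrist and scene pictures after release show it upright, with the other two canisters still in the tray.
- **Crank:** it was released at about 2.4 N of contact with the bowl. The last pictures show it lying across the bottom of the bowl.
- **Bowl and the rest:** the bowl's outline in the scene picture is the same to the pixel as at the start. The orange and purple look-alikes show no visible move. The gripper was about 0.2 m above the cork and touching nothing.
- **Disagreements:** the jaws closed on the canister at about 33 mm, so they held it at the lid rather than the 31 mm body. The wrist camera put things 2–3 mm from where the fixed cameras did, so I followed the wrist view.

No check failed.

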